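# Open the proofing press with its lifting lever

### The job

The small proofing press has to be held open so that the printer can draw the print off the stone. With the fingertips, push the catch's upright post so that the catch swings out from under the lever all the way to its stop, then press the paddle at the long end of the lever all the way down to its rubber pad so that the heavy iron platen rises, and finish while still holding the lever down. Do not touch the platen itself, do not lift the lever out of its seat, and leave the tins, tools and other things on the table where they are.

Things in the scene. Friction and masses are not known exactly. Their poses are not given: they have to be found in the camera images.
- press: Fixed green press. Origin on the table under the lever's pivot; +y points to the platen, -y along the lever to its free end, z up; the catch is on the -x side. Bed plate 280 x 225 mm (y 65 to 290 mm) with a pale stone under the dark iron platen. A tongue 75 mm wide, 10 mm thick runs under the lever to y = -268 mm; a rubber pad on it (y = -185 mm, top 27 mm high, yields 4 mm per 10 N, 8 mm at most) stops the lever.
- lever: Loose steel lever, bar 24 x 16 mm, its crosspin lying in the seat's open slots. Origin on the pin axis; axes as the press's at rest. Short end: 85 mm, under the platen's lip. Long end: 245 mm towards the press's -y, sloping up 0.23 rad at rest, ending in a dark wooden paddle. It turns about 0.42 rad until on its pad. 6 to 11 N down on the paddle raise the platen; let go, it comes back.
- lever_paddle (a point): Middle of the top face of the wooden paddle (46 mm wide, 50 mm long) at the lever's long end, 220 mm from the pivot. About 131 mm above the table at rest, about 41 mm when the lever comes to lie on its rubber pad.
- platen (a joint): Opening of the heavy platen (iron, 190 x 145 x 18 mm, with a 70 mm wide front lip, about 4 kg) about its rear hinge, rad: 0 shut on the stone, about 0.20 with the lever down on its pad; it falls shut by itself. With the catch under the lever no more than about 0.11 is reached.
- platen_lip (a point): Middle of the platen's front lip edge (78 mm above the table when closed), which the lever's short end raises.
- catch (a joint): Angle of the catch, rad: 0 = its block (28 x 34 mm, top 68 mm high) is right under the lever, 1.5 = swung out to its stop; the lever passes from about 1.1 on. Grows counter-clockwise seen from above: the post moves along the press's -y at first, then curves towards +x. Stays where left; about 2 N at the post move it.
- catch_post (a point): Top of the catch's dark wooden upright post: 18 mm diameter, 25 to 75 mm above the table, on the catch's flat steel arm, 70 mm from its upright pin. In the press's frame the pin is at x = -65, y = -120 mm and at angle 0 the post at x = -135, y = -120 mm.
- ink_tin: Bystander: tin, 72 mm across, 55 mm high, beyond the lever (+x side).
- gum_jar: Bystander: amber jar, 56 mm across, 75 mm high, beyond the lever's pivot.
- ink_knife: Bystander: flat spatula 200 mm long, lying well clear of the lever; origin under its middle.
- brayer: Bystander: hand roller, rubber roll 90 mm long, 38 mm across, with a wooden handle.
- stone_offcut: Bystander: pale stone 100 x 75 x 35 mm.
- scraper_bar: Bystander: wooden bar 160 x 30 x 30 mm lying on the robot's side of the press.
- pivot_seat (a point): Fixed point in the press's seat where the lever's pin axis belongs, 74 mm above the table, between two slotted cheeks (28 mm to either side, tops 88 mm high).

How it is judged:
On the way, in this order (a step that is already met when the one before it is completed fails the run):
1. the catch is swung out from under the lever while the platen is still shut (value of joint catch above 1 rad and value of joint platen below 0.05 rad), for 0.1 s.
2. the lever is pressed down by the fingers and the platen is up (value of joint platen above 0.165 rad and contact force between the fingers and lever above 2 N), for 0.3 s.
At the end, for the whole second after the job is handed in: Finishing while holding: the platen is open by more than 0.165 rad and at rest, the fingers press on the lever with more than 2 N, the lever's pin is in its seat (within 8 mm), the catch is swung out beyond 1.0 rad, and every bystander is within 20 mm of where it stood (all of step 2 and value of joint catch above 1 rad and velocity of joint platen between -0.05 and 0.05 rad/s and distance between lever and pivot_seat below 0.008 m and distance of each of ink_tin, gum_jar, ink_knife, brayer, stone_offcut, scraper_bar from where it was at the start of the episode below 0.02 m); the arm keeps its last pose, push and grip.
It fails at once if the lever is lifted or pulled out of its seat (more than 10 mm) (distance between lever and pivot_seat above 0.01 m).
It fails at once if the robot touches the platen (contact force between the arm and platen above 0.5 N).
It fails at once if the fingers touch the platen (contact force between the fingers and platen above 0.5 N).
It fails at once if a bystander is moved by more than 20 mm (distance of any of ink_tin, gum_jar, ink_knife, brayer, stone_offcut, scraper_bar from where it was at the start of the episode above 0.02 m).
It also fails if it takes over 48 s, if anything falls off the work surface, if the arm or the gripper's body presses on something with over 40 N, if the wrist force passes 120 N, or if a joint passes its speed limit or range.

### The arm

A 7-joint arm with a two-finger parallel gripper is mounted at the origin on the work surface. World frame = base frame: x ahead of the robot, y to its left, z up, the work surface at z = 0. Lengths are in m, angles in rad, forces in N, time in s.
With the tool pointing down it reaches from about 0.4 to 0.875 m from the base axis. Payload 19.3 kg.
Tool frame: the origin (TCP) lies at the very end of the fingers, on their centre line; the grasp point (between the pads) lies 19 mm behind it; z points along the fingers, y is the direction in which the jaws open and shut (so a half turn about z gives the same grasp; the last joint's range is limited). The gripper opens to 85 mm and grips with 20 to 120 N. Pads are 22 mm wide; open, the fingers measure 114 mm over their backs; the gripper's body (76 mm by 85 mm) begins 54 mm behind the grasp point. The pads swing forward as they close: fully open they stand 13 mm farther back than shut.
Start: joints at [-1.393, 0.521, -0.036, 1.599, 0.021, 1.021, -0.113], TCP at [0.153, 0.606, 0.231] pointing down, gripper open.
Joint ranges: [-2.91, 2.91], [-0.3, 2.13], [-1.5, 1.42], [0.17, 2.43], [-1.26, 4.41], [0.16, 1.93], [-2.52, 2.52]. Speed limits (rad/s): [1.89, 1.89, 2.39, 2.39, 3.01, 3.01, 3.01].

### API

Orientations are given as a rotation vector (axis times angle).
In Python, from workcell import * gives the robot as it stands.
- The arm moves only by the tool arm_command, never from a script. Its argument "commands" is a list of rows, each an object with "dp": the shift along the tool's x, y, z in mm, a list of three; "spin": the turn about the tool's z in rad; "claw": the opening, from 0 (shut) to 1 (fully open). In form: [{"dp": [x, y, z], "spin": spin, "claw": claw}, ...]. A call has 1 to 8 rows; each row shifts and turns the commanded pose from where the row before left it, along the tool's axes as they then stand; what a row does not reach is not made up. A row lasts 1/8 s, in which the tool goes at most 62.5 mm and 10.7 degrees, less where a joint would pass 70% of its speed; a pose out of reach is approached as far as the arm can. A call is refused whole if a number of a shift passes 62.5 or a number of a turn 0.188, either way. A call with a gripper value outside its range is refused whole. The fingers move at their own pace and stop on an object; "force" is the grip in N (left out, the last holds). Time passes only in rows, so rows that do not move let the fingers close. It gives the time, the measured TCP pose, the force and the opening at its end, in the units of the state.
- read_state(): the state, without advancing time (a new reading comes with each control period).
- capture(name): name is "side" or "top"; returns the picture (480x640x3 uint8, red, green, blue); there is no depth.
- camera_model(name): a dict with "vertical_fov" (degrees; the focal length in pixels is half the picture's height over the tangent of half this angle, whatever the lens; pixels are square), "cx", "cy" (the principal point, pixels), "k1" (the pictures are not rectified: a ray, as slopes to the right and down, at radius r is drawn at 1 + k1 r^2 times it, then the intrinsics apply), "view" (4x4, takes a point from world to camera coordinates). Camera axes: x right, y up, looking along -z (the intrinsics and any distortion apply to the point x, -y, -z); pixel columns grow to the right and rows downward; lengths in m; the calibration is good to about 2 mm. A picture is of the moment at which its call begins. camera_model takes no time and is no camera call.
- sign_off(): hands the job in, once; it reports no verdict.
The state is a dict: "t": time; "qpos": joint angles; "joint_vel": joint speeds; "joint_torque": joint torques, N m; "tcp_pos": TCP position; "tcp_rot": TCP orientation; "ft_force": force on the tool from outside, world axes, zero at the start; "wrist_torque": the same for the moment, N m; "width": finger opening in m.
Only numpy, scipy, OpenCV 4.12 (cv2) and the standard library are available. Lean on these libraries where they do the work, as an engineer would, in place of code of your own. Each camera call takes 0.05 s, during which the arm holds its last target. There are 200 camera calls.

## Working session

There is one attempt and no reset: what is moved stays moved. The work goes in short steps, Python scripts to look and compute and a tool call to move; the robot and the scene stay as the last step left them, time stands still between calls to the robot, and variables do not carry over. Pictures are saved under pics/ and viewed, about 8 in all and at most 12, crops included, and the job is handed in when it is done.

Besides the shell and the picture viewer there is one more tool, called after "Call:" as a command line: name --argument value ..., lists and objects as JSON in quotes. arm_command: Moves the arm, as the interface text tells. Its arguments: {"type":"object","properties":{"commands":{"type":"array","items":{"type":"object","properties":{"dp":{"type":"array","items":{"type":"number"}},"spin":{"type":"number"},"claw":{"type":"number"}}}},"force":{"type":"number"}},"required":["commands"]}

```bash
mkdir -p pics; cat > h.py <<'E'
from workcell import *
import numpy as np, cv2
def save(n,f):
    im=capture(n); cv2.imwrite('pics/'+f,im[:,:,::-1]); return im
def ray(n,u,v):
    m=camera_model(n); f=240/np.tan(np.radians(m['vertical_fov'])/2)
    a=np.array([(u-m['cx'])/f,(v-m['cy'])/f]); s=a.copy()
    for _ in range(30): s=a/(1+m['k1']*(s@s))
    V=np.array(m['view']); R=V[:3,:3]; c=-R.T@V[:3,3]
    return c,R.T@np.array([s[0],-s[1],-1])
def atz(n,u,v,z):
    c,d=ray(n,u,v); return c+d*(z-c[2])/d[2]
def proj(n,p):
    m=camera_model(n); f=240/np.tan(np.radians(m['vertical_fov'])/2)
    V=np.array(m['view']); q=V[:3,:3]@np.array(p)+V[:3,3]
    s=np.array([q[0],-q[1]])/-q[2]; s=s*(1+m['k1']*(s@s))
    return s*f+[m['cx'],m['cy']]
E
python3 - <<'E'
from h import *
save('top','t0.png');save('side','s0.png')
print(read_state()); print(camera_model('top'),ray('side',320,240))
E
```

```text
{'t': 0.1, 'qpos': array([-1.39321239,  0.52197148, -0.03632749,  1.59992098,  0.02118451,
        1.02108598, -0.11279176]), 'joint_vel': array([-0.00049822, -0.00265865,  0.00098487, -0.00122972, -0.00124104,
       -0.00051885, -0.00129583]), 'joint_torque': array([ 5.17507215e-03, -9.28498721e+01,  1.98479779e+00, -3.70534515e+01,
        1.81964238e-02,  5.38008302e-03,  7.00039323e-05]), 'tcp_pos': array([0.15324221, 0.6056279 , 0.23078339]), 'tcp_rot': array([-3.88232294e-01, -3.11744236e+00,  1.56947487e-03]), 'ft_force': array([-0.5244867 ,  0.73415027, -0.10964709]), 'wrist_torque': array([-0.00084806,  0.06064994, -0.01858328]), 'width': 0.0849450885929749}
{'vertical_fov': 47.590064485319, 'cx': 314.6411839383566, 'cy': 235.6437515935351, 'k1': -0.13167270506066597, 'view': array([[-2.59131575e-02, -9.99659320e-01, -3.12280096e-03,
        -2.56555810e-02],
       [ 9.88278603e-01, -2.60880243e-02,  1.50415483e-01,
        -5.93960954e-01],
       [-1.50445707e-01,  8.11542725e-04,  9.88617940e-01,
        -1.39623894e+00],
       [ 0.00000000e+00,  0.00000000e+00,  0.00000000e+00,
         1.00000000e+00]])} (array([ 0.18507887, -1.02673932,  0.71280079]), array([ 0.30586685,  0.82380388, -0.47763939]))
```

View pics/t0.png

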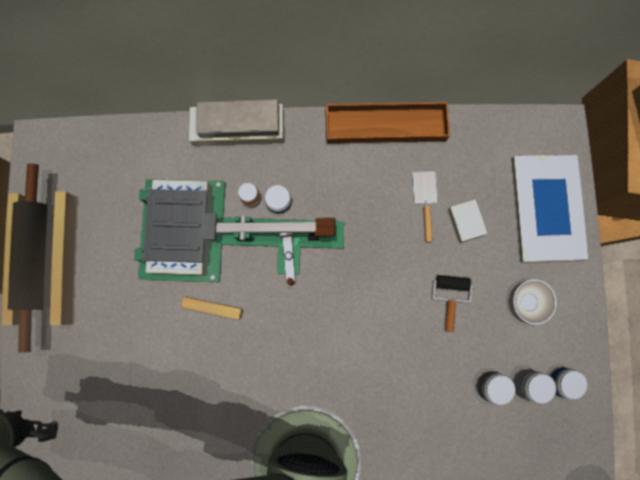

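View pics/s0.png

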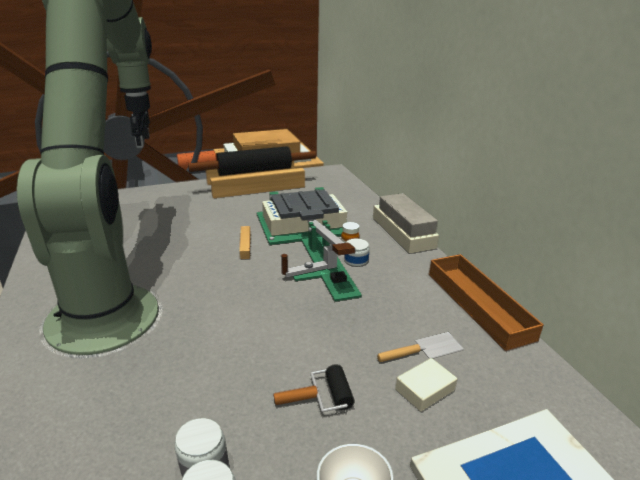

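The top view shows the platen at (180,225), the pivot near (243,228), the paddle at (326,227), the catch post at (291,281) and its pin at (289,255). I'll enlarge a crop of each view.

```bash
python3 - <<'E'
import cv2,numpy as np
a=cv2.imread('pics/t0.png')[190:300,205:355]; a=cv2.resize(a,None,fx=5,fy=5,interpolation=cv2.INTER_CUBIC)
cv2.imwrite('pics/c1.png',a)
b=cv2.imread('pics/s0.png')[205:305,260:380]; cv2.imwrite('pics/c2.png',cv2.resize(b,None,fx=6,fy=6,interpolation=cv2.INTER_CUBIC))
E
```

```text
(no output)
```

View pics/c1.png

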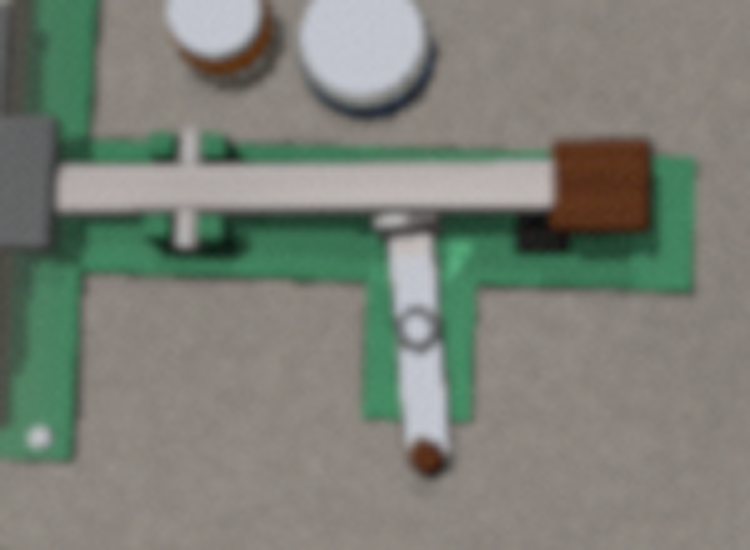

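View pics/c2.png

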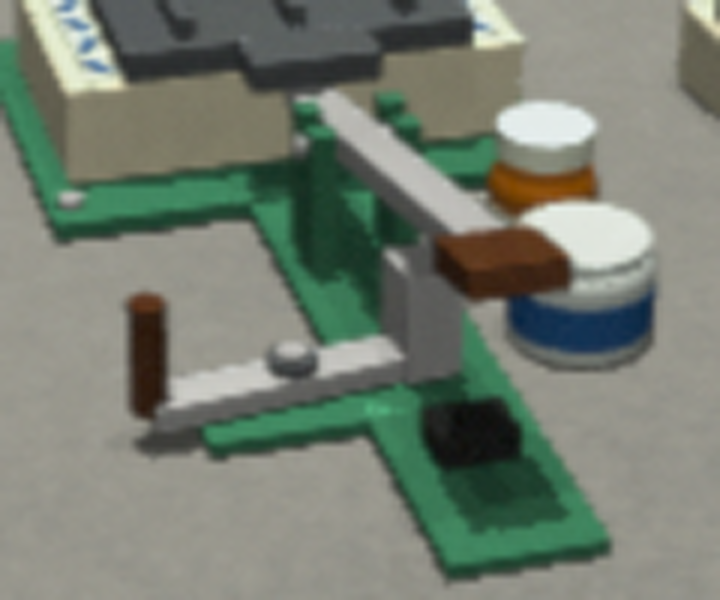

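The first crop puts the paddle centre at (603,185), which is full-image (325.6,227). The post top is at (428,455), or (290.6,281), and the pivot at (187,186), or (242.4,227.2). The second crop shows the post standing free at (148,300) and the block under the lever.

```bash
cat >> h.py <<'E'
def press():
    piv=atz('top',242.4,227.2,.082); pad=atz('top',325.6,227,.131); post=atz('top',290.6,281,.075)
    return piv,pad,post
E
python3 - <<'E'
from h import *
piv,pad,post=press(); print(piv,pad,post)
# side triangulation checks
print(proj('side',pad),proj('side',post), '| seen ~', (260+503/6,205+245/6),(260+147/6,205+300/6))
ey=(piv-pad)[:2]; L=np.linalg.norm(ey); ey/=L; ex=np.array([ey[1],-ey[0]])
O=pad[:2]+ey*.214*1.0
print(L,'yaw',np.arctan2(-ey[0],ey[1]),'O',O)
pin=O-.065*ex-.120*ey
print('post model',O-.135*ex-.12*ey,'pin',pin)
for a in (0,.4,.8,1.2,1.5):
    d=-np.cos(a)*ex-np.sin(a)*ey; print(a,pin+.07*d)
print('end circle',  'tin',atz('top',278,198,.055),'jar',atz('top',248,190,.075))
s=read_state(); from scipy.spatial.transform import Rotation as R
print(R.from_rotvec(s['tcp_rot']).as_matrix())
E
```

```text
[0.61451206 0.14547141 0.082     ] [ 0.60105772 -0.06899263  0.131     ] [0.47259881 0.0234813  0.075     ]
[342.42529964 245.72967522] [283.3944209  255.30044104] | seen ~ (343.8333333333333, 245.83333333333334) (284.5, 255.0)
0.21488565478836377 yaw -0.06265262665269893 O [0.61445661 0.14458749]
post model [0.47220809 0.03327551] pin [0.54207074 0.02889269]
0 [0.47220809 0.03327551]
0.4 [0.47601623 0.00572373]
0.8 [ 0.49025292 -0.01817017]
1.2 [ 0.51267051 -0.03463389]
1.5 [ 0.53275702 -0.04048493]
end circle tin [0.69540174 0.05366578 0.055     ] jar [0.71470977 0.13117448 0.075     ]
[[-9.69455533e-01  2.45267065e-01 -1.91513173e-04]
 [ 2.45267134e-01  9.69455036e-01 -9.83048604e-04]
 [-5.54460359e-05 -9.99993795e-04 -9.99999498e-01]]
```

```bash
cat >> h.py <<'E'
from scipy.spatial.transform import Rotation as Rot
def rows(wps,yaw_steps=None,step=45):
    """wps: list of (x,y,z,spin_total) absolute positions; prints tool-frame rows"""
    s=read_state(); p=s['tcp_pos'].copy(); M=Rot.from_rotvec(s['tcp_rot']).as_matrix()
    th=np.arctan2(M[1,1],M[0,1])  # heading of tool y
    for x,y,z,sp in wps:
        d=np.array([x,y,z])-p; n=max(1,int(np.ceil(np.linalg.norm(d)*1000/step)),int(np.ceil(abs(sp)/.18)))
        for i in range(n):
            Ty=np.array([np.cos(th),np.sin(th),0]); Tz=np.array([0,0,-1.]); Tx=np.cross(Ty,Tz)
            k=d/n*1000; print([round(float(k@a)) for a in (Tx,Ty,Tz)],round(sp/n,3))
            th-=sp/n
        print('--'); p=np.array([x,y,z])
def st():
    s=read_state(); print(s['t'],s['tcp_pos'].round(4),s['ft_force'].round(1),s['width'],s['qpos'].round(2))
E
python3 - <<'E'
from h import *
rows([(.474,.085,.231,-.18),(.474,.085,.15,0),(.474,.085,.045,0)])
E
```

```text
[-31, -30, 0] -0.013
[-31, -31, 0] -0.013
[-31, -31, 0] -0.013
[-30, -32, 0] -0.013
[-30, -32, 0] -0.013
[-29, -32, 0] -0.013
[-29, -33, 0] -0.013
[-28, -33, 0] -0.013
[-28, -33, 0] -0.013
[-28, -34, 0] -0.013
[-27, -34, 0] -0.013
[-27, -35, 0] -0.013
[-26, -35, 0] -0.013
[-26, -35, 0] -0.013
--
[0, 0, 41] 0.0
[0, 0, 41] 0.0
--
[0, 0, 35] 0.0
[0, 0, 35] 0.0
[0, 0, 35] 0.0
--
```

Call:
arm_command --commands '[{"dp": [-31, -31, 0], "spin": -0.013, "claw": 0}, {"dp": [-31, -31, 0], "spin": -0.013, "claw": 0}, {"dp": [-31, -31, 0], "spin": -0.013, "claw": 0}, {"dp": [-30, -32, 0], "spin": -0.013, "claw": 0}, {"dp": [-30, -32, 0], "spin": -0.013, "claw": 0}, {"dp": [-29, -32, 0], "spin": -0.013, "claw": 0}, {"dp": [-29, -33, 0], "spin": -0.013, "claw": 0}]' --force 40

```text
t: 0.98
tcp_pos: [0.3143, 0.3435, 0.2312]
tcp_rot: [-0.245, -3.132, 0.0]
ft_force: [0.9, 2.0, -0.2]
width: 0.0
```

Call:
arm_command --commands '[{"dp": [-28, -33, 0], "spin": -0.013, "claw": 0}, {"dp": [-28, -33, 0], "spin": -0.013, "claw": 0}, {"dp": [-28, -34, 0], "spin": -0.013, "claw": 0}, {"dp": [-27, -34, 0], "spin": -0.013, "claw": 0}, {"dp": [-27, -35, 0], "spin": -0.013, "claw": 0}, {"dp": [-26, -35, 0], "spin": -0.013, "claw": 0}, {"dp": [-26, -35, 0], "spin": -0.013, "claw": 0}, {"dp": [0, 0, 0], "spin": 0, "claw": 0}]'

```text
t: 1.98
tcp_pos: [0.4754, 0.0823, 0.2311]
tcp_rot: [0.11, 3.14, -0.002]
ft_force: [0.2, -0.3, 0.5]
width: -0.0001
```

```bash
python3 - <<'E'
from h import *
st(); save('top','t1.png'); a=cv2.imread('pics/t1.png')[170:370,200:360]; cv2.imwrite('pics/c3.png',cv2.resize(a,None,fx=3,fy=3))
rows([(.474,.085,.15,0),(.474,.085,.045,0)])
E
```

```text
1.975 [0.4754 0.0823 0.2311] [ 0.2 -0.3  0.5] -0.00013570067596781977 [-0.42  0.3   0.15  1.97 -0.06  0.88  1.27]
[0, 0, 41] 0.0
[0, 0, 41] 0.0
--
[0, 0, 35] 0.0
[0, 0, 35] 0.0
[0, 0, 35] 0.0
--
```

View pics/c3.png

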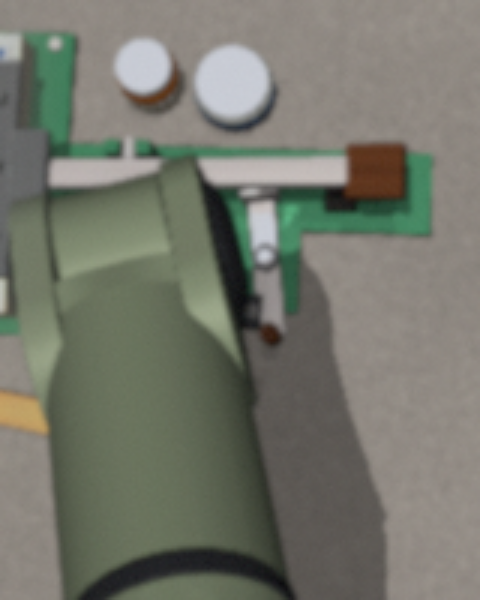

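The closed fingers hang at about (252,310) in the crop, beside the post at (271,335), with clearance on the platen side. I'll turn a quarter turn clockwise to keep joint 7 in range, then go down.

Call:
arm_command --commands '[{"dp": [0, 0, 0], "spin": 0.174, "claw": 0}, {"dp": [0, 0, 0], "spin": 0.174, "claw": 0}, {"dp": [0, 0, 0], "spin": 0.174, "claw": 0}, {"dp": [0, 0, 0], "spin": 0.174, "claw": 0}, {"dp": [0, 0, 0], "spin": 0.174, "claw": 0}, {"dp": [0, 0, 0], "spin": 0.174, "claw": 0}, {"dp": [0, 0, 0], "spin": 0.174, "claw": 0}, {"dp": [0, 0, 0], "spin": 0.174, "claw": 0}]'

```text
t: 3.02
tcp_pos: [0.4738, 0.0862, 0.2312]
tcp_rot: [-2.097, -2.338, 0.0]
ft_force: [-0.1, 0.6, 1.2]
width: 0.0002
```

Call:
arm_command --commands '[{"dp": [0, 0, 40], "spin": 0.174, "claw": 0}, {"dp": [0, 0, 40], "spin": 0, "claw": 0}, {"dp": [0, 0, 40], "spin": 0, "claw": 0}, {"dp": [0, 0, 35], "spin": 0, "claw": 0}, {"dp": [0, 0, 30], "spin": 0, "claw": 0}, {"dp": [0, 0, 0], "spin": 0, "claw": 0}]'

```text
t: 3.78
tcp_pos: [0.4729, 0.0856, 0.045]
tcp_rot: [-2.286, -2.152, 0.005]
ft_force: [-1.1, 0.4, 1.3]
width: 0.0001
```

```bash
python3 - <<'E'
from h import *
st(); 
piv,pad,post=press(); ey=(piv-pad)[:2]; ey/=np.linalg.norm(ey); ex=np.array([ey[1],-ey[0]])
O=pad[:2]+ey*.214; pin=O-.065*ex-.12*ey
w=[];z=.046
for a in (.14,.4,.65,.9,1.15,1.4,1.5):
    d=-np.cos(a)*ex-np.sin(a)*ey; t=np.sin(a)*ex-np.cos(a)*ey
    q=pin+.07*d-.020*t; w.append((*q,z,-(.25 if a>.14 else .14) if a<1.5 else -.1)); print(a,q)
rows(w,step=16)
E
```

```text
3.775 [0.4729 0.0856 0.045 ] [-1.1  0.4  1.3] 6.744095621762393e-05 [-0.52  0.64  0.29  2.11 -0.41  0.45  0.03]
0.14 [0.47073462 0.04342398]
0.4 [0.46939652 0.02459645]
0.65 [0.4727187  0.00675012]
0.9 [ 0.48035284 -0.00971949]
1.15 [ 0.49182431 -0.02378838]
1.4 [ 0.50641986 -0.03458182]
1.5 [ 0.51293484 -0.03782386]
[-14, 0, 0] -0.047
[-14, -1, 0] -0.047
[-14, -1, 0] -0.047
--
[-9, -1, 0] -0.125
[-9, -3, 0] -0.125
--
[-9, -1, 0] -0.125
[-9, -2, 0] -0.125
--
[-9, -1, 0] -0.125
[-9, -2, 0] -0.125
--
[-9, -1, 0] -0.125
[-9, -2, 0] -0.125
--
[-9, -1, 0] -0.125
[-9, -2, 0] -0.125
--
[-7, -2, 0] -0.1
--
```

Call:
arm_command --commands '[{"dp": [-14, 0, 0], "spin": -0.047, "claw": 0}, {"dp": [-14, -1, 0], "spin": -0.047, "claw": 0}, {"dp": [-14, -1, 0], "spin": -0.047, "claw": 0}, {"dp": [-9, -1, 0], "spin": -0.125, "claw": 0}, {"dp": [-9, -3, 0], "spin": -0.125, "claw": 0}, {"dp": [-9, -1, 0], "spin": -0.125, "claw": 0}, {"dp": [-9, -2, 0], "spin": -0.125, "claw": 0}]'

```text
t: 4.65
tcp_pos: [0.4749, 0.0073, 0.0478]
tcp_rot: [1.486, 2.767, 0.001]
ft_force: [0.4, 2.3, -0.6]
width: 0.0
```

Call:
arm_command --commands '[{"dp": [-9, -1, 0], "spin": -0.125, "claw": 0}, {"dp": [-9, -2, 0], "spin": -0.125, "claw": 0}, {"dp": [-9, -1, 0], "spin": -0.125, "claw": 0}, {"dp": [-9, -2, 0], "spin": -0.125, "claw": 0}]'

```text
t: 5.15
tcp_pos: [0.4955, -0.0229, 0.0478]
tcp_rot: [0.756, 3.048, -0.001]
ft_force: [-1.0, 1.8, 0.0]
width: -0.0002
```

```bash
python3 - <<'E'
from h import *
st(); save('side','s1.png'); a=cv2.imread('pics/s1.png')[150:310,220:400]; cv2.imwrite('pics/c4.png',cv2.resize(a,None,fx=3.5,fy=3.5,interpolation=cv2.INTER_CUBIC))
E
```

```text
5.15 [ 0.4955 -0.0229  0.0478] [-1.   1.8  0. ] -0.00018575717481284873 [-0.06  0.61 -0.02  2.07  0.03  0.46  0.99]
```

View pics/c4.png

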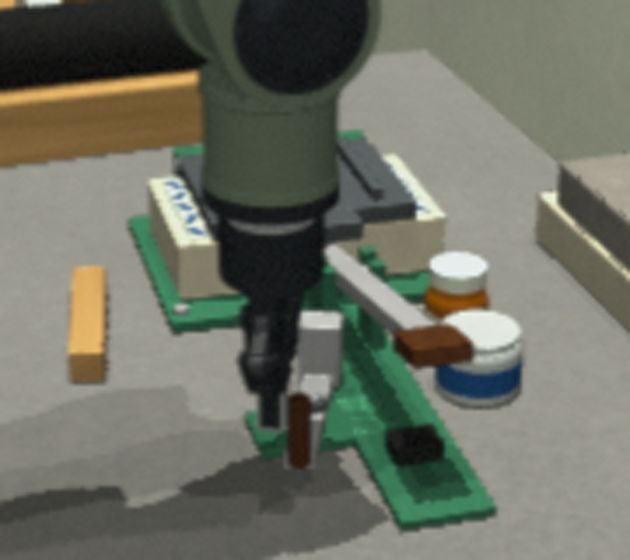

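The side view shows the post at (300,430) in the crop, pushed by the fingers, and the block at (320,345) swung clear of the lever. I'll continue to the stop.

Call:
arm_command --commands '[{"dp": [-9, -1, 0], "spin": -0.125, "claw": 0}, {"dp": [-9, -2, 0], "spin": -0.125, "claw": 0}, {"dp": [-7, -2, 0], "spin": -0.1, "claw": 0}, {"dp": [0, 0, 0], "spin": 0, "claw": 0}]'

```text
t: 5.7
tcp_pos: [0.5147, -0.0363, 0.047]
tcp_rot: [-0.221, -3.13, 0.001]
ft_force: [-11.9, 4.3, 5.2]
width: 0.0004
```

Call:
arm_command --commands '[{"dp": [-3, 0, 0], "spin": 0, "claw": 0}, {"dp": [0, 0, 0], "spin": 0, "claw": 0}]'

```text
t: 5.95
tcp_pos: [0.5149, -0.0363, 0.0466]
tcp_rot: [-0.222, -3.125, 0.003]
ft_force: [-27.9, 7.2, 16.3]
width: -0.0001
```

Force of 28 N with no motion means the catch is at its stop. I'll back off, rise and go above the paddle.

Call:
arm_command --commands '[{"dp": [15, 0, 0], "spin": 0, "claw": 0}, {"dp": [15, 0, 0], "spin": 0, "claw": 0}, {"dp": [0, 0, -40], "spin": 0, "claw": 0}, {"dp": [0, 0, -45], "spin": 0, "claw": 0}, {"dp": [0, 0, -45], "spin": 0, "claw": 0}, {"dp": [0, 0, 0], "spin": 0, "claw": 0}]'

```text
t: 6.7
tcp_pos: [0.4913, -0.0328, 0.1804]
tcp_rot: [0.224, 3.127, -0.001]
ft_force: [-0.1, -0.4, -1.2]
width: 0.0004
```

```bash
python3 - <<'E'
from h import *
st(); rows([(.601,-.069,.178,0),(.601,-.069,.138,0)])
E
```

```text
6.7 [ 0.4913 -0.0328  0.1804] [-0.1 -0.4 -1.2] 0.0004000202863142916 [ 0.07  0.38 -0.15  1.99  0.08  0.77  1.29]
[-38, -7, 1] 0.0
[-38, -7, 1] 0.0
[-38, -7, 1] 0.0
--
[0, 0, 40] 0.0
--
```

Call:
arm_command --commands '[{"dp": [-38, -9, 0], "spin": 0, "claw": 0}, {"dp": [-38, -9, 0], "spin": 0, "claw": 0}, {"dp": [-36, -9, 0], "spin": 0, "claw": 0}, {"dp": [0, 0, 20], "spin": 0, "claw": 0}, {"dp": [0, 0, 15], "spin": 0, "claw": 0}, {"dp": [0, 0, 0], "spin": 0, "claw": 0}]'

```text
t: 7.45
tcp_pos: [0.596, -0.075, 0.1405]
tcp_rot: [-0.221, -3.132, 0.001]
ft_force: [-0.1, 0.3, -0.1]
width: 0.0
```

```bash
python3 - <<'E'
from h import *
st(); save('side','s2.png'); a=cv2.imread('pics/s2.png')[150:310,220:400]; cv2.imwrite('pics/c5.png',cv2.resize(a,None,fx=3.5,fy=3.5,interpolation=cv2.INTER_CUBIC))
E
```

```text
7.45 [ 0.596  -0.075   0.1405] [-0.1  0.3 -0.1] 1.3699564645432353e-05 [ 0.12  0.59 -0.13  1.74  0.1   0.82  1.37]
```

View pics/c5.png

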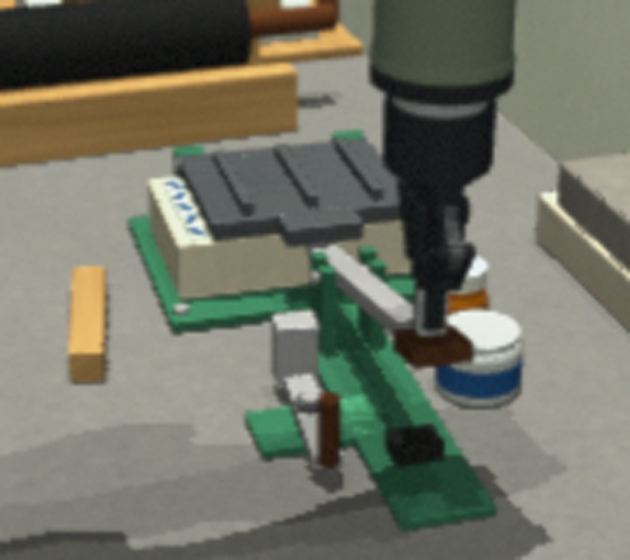

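The side view shows the catch swung out with its block at (295,345) in the crop, well clear. The fingertips are over the paddle at (432,330), and I'm pressing down.

Call:
arm_command --commands '[{"dp": [-5, 5, 6], "spin": 0, "claw": 0}, {"dp": [0, 0, 10], "spin": 0, "claw": 0}, {"dp": [0, 0, 12], "spin": 0, "claw": 0}, {"dp": [0, 0, 12], "spin": 0, "claw": 0}, {"dp": [0, 0, 12], "spin": 0, "claw": 0}]'

```text
t: 8.12
tcp_pos: [0.6034, -0.072, 0.0896]
tcp_rot: [0.222, 3.132, -0.002]
ft_force: [-0.1, -7.6, 9.9]
width: -0.0002
```

Call:
arm_command --commands '[{"dp": [0, 0, 12], "spin": 0, "claw": 0}, {"dp": [0, 0, 12], "spin": 0, "claw": 0}, {"dp": [0, 0, 10], "spin": 0, "claw": 0}, {"dp": [0, 0, 8], "spin": 0, "claw": 0}, {"dp": [0, 0, 0], "spin": 0, "claw": 0}]'

```text
t: 8.75
tcp_pos: [0.6033, -0.071, 0.0472]
tcp_rot: [0.221, 3.133, 0.0]
ft_force: [1.2, -0.5, 5.6]
width: 0.0001
```

Call:
arm_command --commands '[{"dp": [0, 0, 4], "spin": 0, "claw": 0}, {"dp": [0, 0, 3], "spin": 0, "claw": 0}, {"dp": [0, 0, 3], "spin": 0, "claw": 0}, {"dp": [0, 0, 0], "spin": 0, "claw": 0}, {"dp": [0, 0, 0], "spin": 0, "claw": 0}]'

```text
t: 9.38
tcp_pos: [0.6038, -0.07, 0.0382]
tcp_rot: [0.22, 3.131, 0.002]
ft_force: [-0.4, 4.9, 13.8]
width: 0.0
```

Call:
arm_command --commands '[{"dp": [0, 0, 3], "spin": 0, "claw": 0}, {"dp": [0, 0, 0], "spin": 0, "claw": 0}, {"dp": [0, 0, 0], "spin": 0, "claw": 0}, {"dp": [0, 0, 0], "spin": 0, "claw": 0}]'

```text
t: 9.88
tcp_pos: [0.6041, -0.0697, 0.0356]
tcp_rot: [0.219, 3.131, 0.002]
ft_force: [-1.7, 6.8, 21.3]
width: 0.0
```

```bash
python3 - <<'E'
from h import *
st(); save('side','s3.png'); a=cv2.imread('pics/s3.png')[150:310,220:400]; cv2.imwrite('pics/c6.png',cv2.resize(a,None,fx=3.5,fy=3.5,interpolation=cv2.INTER_CUBIC)); st()
E
```

```text
9.875 [ 0.6041 -0.0697  0.0356] [-1.7  6.8 21.3] 4.238060338313134e-05 [ 0.09  0.75 -0.11  1.77  0.13  0.62  1.34]
9.925 [ 0.6042 -0.0696  0.0356] [-2.4  6.2 21.1] 0.00015199825110981223 [ 0.09  0.75 -0.11  1.77  0.13  0.62  1.34]
```

View pics/c6.png

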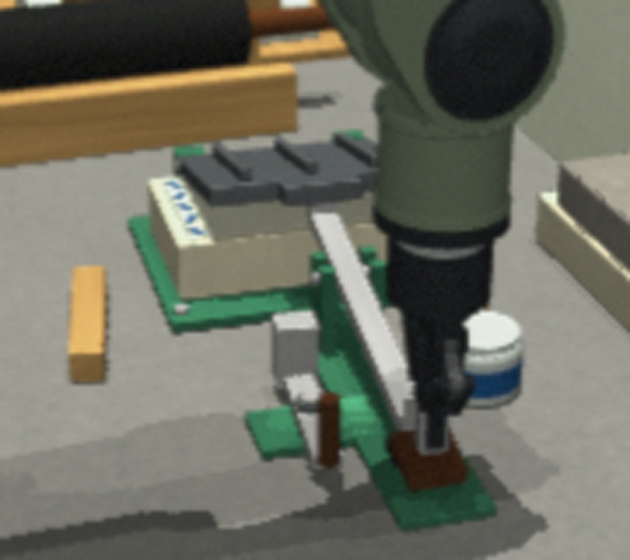

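The platen is up with the lip edge at (330,190) in the crop. The paddle is down on its pad at (428,465), the catch is still out, and the tin and bar haven't moved. I'm handing in.

```bash
python3 -c "
from h import *
sign_off(); st()"
```

```text
the job is handed in; nothing more can be done
the job is handed in; nothing more can be done
```

The press is being held open: I pushed the catch's post out to its stop with the closed fingertips, then pressed the paddle down onto its rubber pad. I handed in at about 9.9 s with the fingers still holding it down.

- **Catch:** at the end of its swing the push rose to about 28 N with no further movement. The later pictures still show its block clear of the lever.
- **Lever and platen:** the fingertips ended 36 mm above the table, so the pad is compressed by about 5 mm. The push was a steady 21 N down, with about 6 N sideways. The last side picture shows the platen up and the lever in its seat.
- **Bystanders:** the ink tin and scraper bar stand where they were. In that last picture the gum jar was hidden behind the gripper, and the ink knife, brayer and stone offcut were outside the crop; I never moved near any of them.

I judged the platen angle and the pin's place in its seat from the picture and the paddle height; I did not measure them directly. None of the checks failed. The post first appeared about 10 mm from where my press estimate put it, so the catch may have started slightly open, at about 0.14 rad.

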